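Shut the cork drawer and hold the sprung lid just below its balance point

ROBOT

A 7-joint arm with a two-finger parallel gripper is mounted at the origin on a cart in front of the work surface, level with it; the furniture and walls round the work are solid. World frame = base frame: x ahead of the robot, y to its left, z up, the work surface at z = 0. Lengths are in m, angles in rad, forces in N, time in s.
With the tool pointing down it reaches from about 0.35 to 0.9 m from the base axis. Payload 19.9 kg.
Tool frame: the origin (TCP) lies between the finger pads; the fingertips stand 19 mm ahead of it and the grasp point (between the pads) is the TCP; z points along the fingers, y is the line along which they close (so a half turn about z gives the same grasp; the last joint's range is limited). The gripper opens to 94 mm and grips with 3 to 60 N. Pads are 16 mm wide; open, the fingers measure 119 mm over their backs; the gripper's body (75 mm by 177 mm) begins 78 mm behind the grasp point.
Start: joints at [1.155, 0.417, -0.01, 1.614, 0.005, 1.111, -0.053], TCP at [0.229, -0.582, 0.224] pointing down, gripper open.
Joint ranges: [-2.81, 2.81], [-0.39, 2.02], [-1.27, 1.25], [0.06, 2.57], [-1.19, 4.33], [0.19, 2], [-2.82, 2.82]. Speed limits (rad/s): [1.89, 1.89, 2.39, 2.39, 3.01, 3.01, 3.01].

INTERFACE

Orientations are given as a 3x3 rotation matrix whose columns are the frame's x, y, z axes.
In Python, from rig import robot gives the robot as it stands. Calls block until the motion is done:
- robot.move_ptp(position, orientation): joint-space move of the TCP to a pose.
- robot.move_linear(position, velocity=0.15, frame=None, threshold=None): straight line of the TCP; frame=None keeps the orientation; velocity is the mean speed in m/s. With threshold (N) it stops when the force on the tool has changed by that much, and returns True; else False.
- robot.goto_joints(angles): joint-space move.
- robot.gripper_to(opening): finger opening in m; the grip force is fixed at half the most; returns when the fingers have stopped.
- robot.pause(seconds).
- robot.ik(position, orientation): joint angles nearest the present ones, or None.
- robot.get_state(): the state.
- robot.grab_frame(name): name is "scene" or "top"; returns the picture (400x640x3 uint8, red, green, blue); there is no depth.
- robot.camera_info(name): a dict with "fx", "fy", "cx", "cy" (pixels), "rvec" (rotation vector, rad) and "tvec" (3), from world to camera coordinates, as OpenCV has them. Camera axes: x right, y down, z forward; pixel columns grow to the right and rows downward; lengths in m; the calibration is good to about 2 mm. A picture is of the moment at which its call begins. camera_info takes no time and is no camera call.
A pose or a line that the arm cannot do raises robot.PlanningError and nothing moves.
- robot.sign_off(): hands the job in; it is judged then, once.
The state is a dict: "time": time; "qpos": joint angles; "joint_vel": joint speeds; "effort": joint torques, N m; "ee_pos": TCP position; "tool_rot": TCP orientation; "force": force on the tool from outside, world axes, zero at the start; "moment": the same for the moment, N m; "opening": finger opening in m; "grasp_force": force on a finger pad.
Only numpy, scipy, OpenCV 4.12 (cv2) and the standard library are available. Lean on these libraries where they do the work, as an engineer would, in place of code of your own. Each camera call takes 0.05 s, during which the arm holds its last target. There are 200 camera calls.

TASK

The steel cork bin has just been filled: first push its side drawer fully shut. Then raise the sprung lid by its front bar until it is clearly past its balance point, where its springs would carry it on up, and bring it back to just below that point (within ten degrees), where it would fall shut if let go. Finish still holding the lid there, at rest, open for inspection; never let it slam or fly open, and leave the spray bottle, tape roll and gasket where they are.

Things in the scene. Friction and masses are not known exactly. Their poses are not given: they have to be found in the camera images.
- cork_bin: Stainless steel cork bin fixed to the cart top, 150 (x) by 160 (y) by 90 mm high, on the left or the right part of the cart, turned up to 0.25 rad. Origin: centre of its underside, on the surface. Its -x face is the front, towards the robot; the lid is hinged along the rear (+x) rim; the drawer comes out of the +y (left) face.
- drawer (a joint): Opening of the drawer in m: 0 fully shut against its stop, at most 0.055; it starts partly open. It slides along the bin's +y as it opens, with about 1.2 N of friction, and stays where it is left. The corks in it stay with it.
- drawer_handle (a point): Centre of the drawer's bar handle: a round steel bar 10 mm thick and 70 mm long, lying along the bin's x, 28 mm above the cart top and 25 mm in front (-x) of the bin's centre. With the drawer shut it is 114 mm from the bin's centre along +y, its axis 30 mm outside the drawer's 100 mm wide front plate. Axes parallel to the bin's.
- lid (a joint): Opening angle of the lid in rad: 0 closed (level), 1.5 fully open. Below the balance point at 0.95 rad (54 degrees) it falls shut, above it torsion springs carry it up to the stop. Lifting it from closed takes about 1 N at the bar; near the balance point the force is a few tenths of a newton. Hardly any friction or damping.
- lid_hinge (a point): Middle of the lid's hinge axis, which runs along the bin's y; 81 mm behind (+x) the bin's centre and 93 mm above the cart top. Axes are the bin's; it does not move with the lid. The lid is a 4 mm steel plate 166 mm wide; its front edge is 166 mm from this axis.
- lid_handle (a point): Centre of the lid's front bar: a round steel bar 12 mm thick, 112 mm long along the bin's y, on two arms 100 mm apart; open gap of 32 mm between lid edge and bar. Its axis is 204 mm from the hinge axis, in the lid's plane (1 mm above); closed, it is 94 mm above the cart top, 123 mm in front of the bin's centre. Turns with the lid; x axis points from bar to hinge.
- spray_bottle: White spray bottle with a yellow trigger head, 70x75x230 mm, standing loose on the part of the cart where the bin is not; origin at the centre of its underside. To be left alone.
- tape_roll: Roll of clear packing tape, 68 mm across, 24 mm high, lying flat near the middle of the cart; origin at the centre of its underside. To be left alone.
- gasket: Pale silicone ring gasket, 51 mm across, 6 mm thick, lying flat near the cart's front edge, about the middle; origin at the centre of its underside. To be left alone.

How it is judged:
By the outcome, as a careful person would: the job done as asked, in the order asked, and still so for the second after the job is handed in, while the arm keeps its last pose, push and grip.
It also fails if it takes over 58 s, if anything falls off the work surface, if the arm or the gripper's body presses on something with over 40 N, if the wrist force passes 120 N, or if a joint passes its speed limit or range.

## Working session

There is one attempt and no reset: what is moved stays moved. The work goes in short steps, each a Python script; the robot and the scene stay as the last script left them, time stands still between calls to the robot, and variables do not carry over. Pictures are saved under pics/ and viewed, at most 10 in all, crops included, and the job is handed in when it is done.

```bash
mkdir -p pics; ls
python3 - <<'E'
from rig import robot
import cv2
for n in("scene","top"):
    cv2.imwrite(f"pics/{n}0.png",robot.grab_frame(n)[:,:,::-1]); print(robot.camera_info(n))
print(robot.get_state())
E
```

```text
pics
{'fx': 361.2948486704278, 'fy': 361.2948486704278, 'cx': 320.10079249806165, 'cy': 204.87987511670406, 'rvec': array([ 0.753113  , -2.69081227,  1.01233254]), 'tvec': array([0.47389571, 0.25869247, 0.99460437])}
{'fx': 377.48865188190223, 'fy': 377.48865188190223, 'cx': 316.60812330847756, 'cy': 196.64792356713693, 'rvec': array([ 2.20000589, -2.15462846,  0.09400882]), 'tvec': array([-0.0065507 ,  0.52462564,  1.29734519])}
{'time': 0.1, 'qpos': array([ 1.15450012,  0.41788939, -0.01028924,  1.61406891,  0.00472583,
        1.11073268, -0.05300975]), 'joint_vel': array([ 3.70568723e-05,  2.13522516e-04,  3.42735430e-04, -4.11719471e-04,
        1.07189398e-03,  1.44872275e-04, -1.68158385e-05]), 'effort': array([ 9.92388086e-04, -8.52583051e+01,  6.39744569e-01, -4.26701832e+01,
       -4.88757959e-02,  1.63891981e-02,  4.29541979e-05]), 'ee_pos': array([ 0.22866686, -0.58133796,  0.2239224 ]), 'tool_rot': array([[ 9.30583335e-01,  3.66079787e-01, -4.97176635e-04],
       [ 3.66080107e-01, -9.30582852e-01,  9.54072178e-04],
       [-1.13397512e-04, -1.06985014e-03, -9.99999421e-01]]), 'force': array([-0.03922668,  0.20518296, -0.01266488]), 'moment': array([ 0.01144763,  0.02559244, -0.02803802]), 'grasp_force': 0.0, 'opening': 0.0944479441050007}
```

View pics/scene0.png

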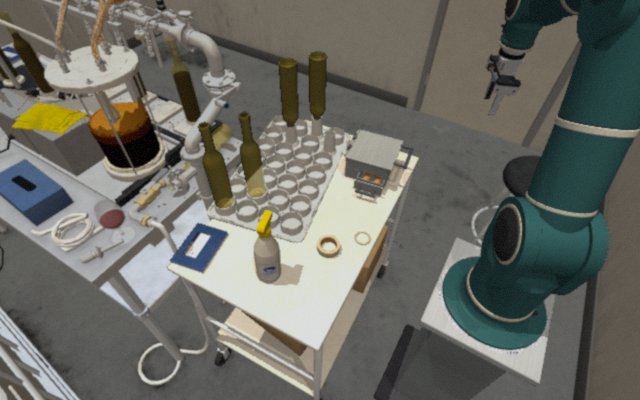

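View pics/top0.png

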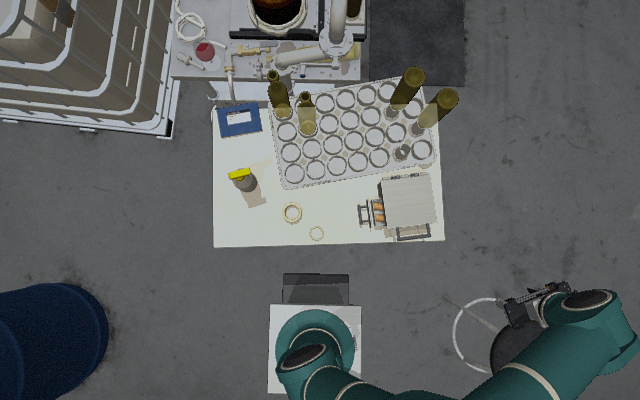

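The bin is on the right: in the top view its lid is near (408,200), the lid bar near (412,238) and the drawer handle near (363,215). The bottle (243,185), tape (292,212) and gasket (317,233) are to its left. I'll enlarge both views next.

Run:
```python
import cv2
a=cv2.imread("pics/top0.png")[160:250,340:450]; cv2.imwrite("pics/tc.png",cv2.resize(a,None,fx=6.5,fy=6.5,interpolation=cv2.INTER_CUBIC))
a=cv2.imread("pics/scene0.png")[125:205,330:430]; cv2.imwrite("pics/sc.png",cv2.resize(a,None,fx=7,fy=7,interpolation=cv2.INTER_CUBIC))
```

```text
(no output)
```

View pics/tc.png

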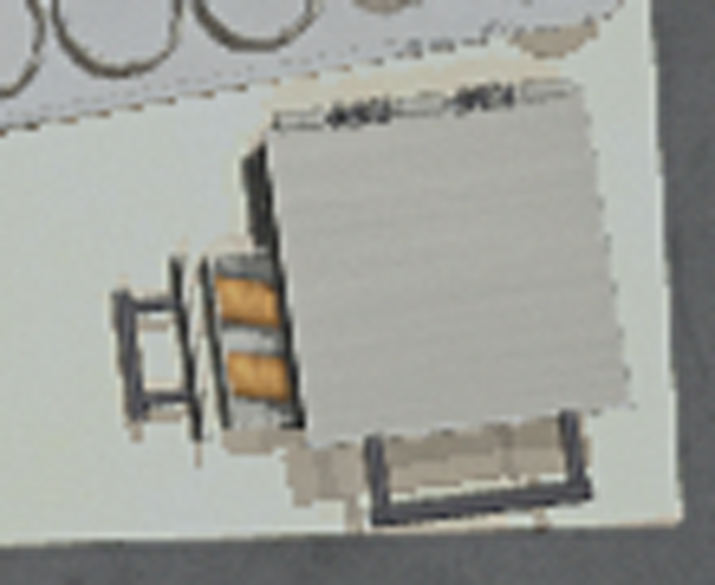

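View pics/sc.png

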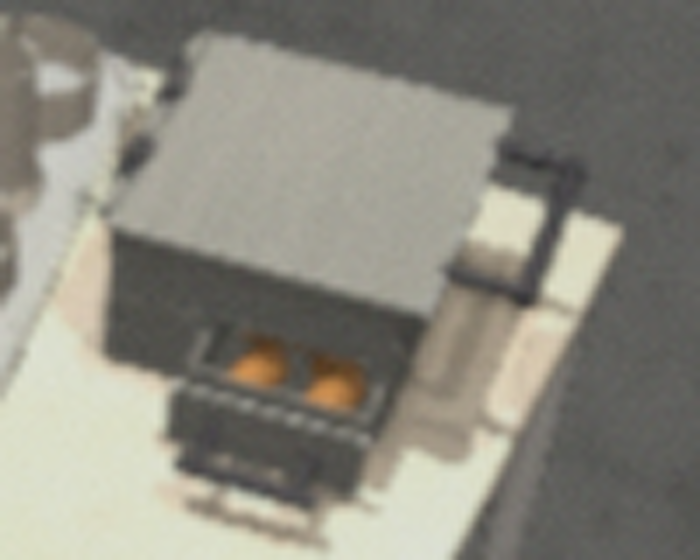

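```bash
cat > geo.py <<'E'
import numpy as np,cv2
from rig import robot
def proj(n,P):
    c=robot.camera_info(n);K=np.array([[c['fx'],0,c['cx']],[0,c['fy'],c['cy']],[0,0,1]])
    return cv2.projectPoints(np.float64(P),c['rvec'],c['tvec'],K,None)[0][:,0]
def Rz(a): return np.array([[np.cos(a),-np.sin(a),0],[np.sin(a),np.cos(a),0],[0,0,1.]])
E
cat > fit.py <<'E'
from geo import *
from scipy.optimize import least_squares
top=(np.array([[308,447],[628,402],[578,88],[268,128],[376,517],[588,492],[121,292],[137,415]])+.5)/6.5-.5+[340,160]
sc=(np.array([[432,312],[512,108],[197,36],[110,228],[530,298],[578,168],[312,498],[180,462]])+.5)/7-.5+[330,125]
sc[[6,7]]=sc[[7,6]]  # order: rear end, front end
def model(p):
    x,y,a,d,dz,dh=p
    h=.114+d
    L=np.array([[-.085,.083,.095],[-.085,-.083,.095],[.079,-.083,.095],[.079,.083,.095],[-.123,.056,.094],[-.123,-.056,.094],[.010,h,.028],[-.060,h,.028]])
    L[:6,2]+=dz;L[6:,2]+=dh
    return L@Rz(a).T+[x,y,0]
f=lambda p:np.r_[proj("top",model(p))-top,proj("scene",model(p))-sc]
r=least_squares(lambda p:f(p).ravel(),[.5,-.25,.1,.03,0,0],loss='soft_l1')
print(r.x.round(4));print(f(r.x).round(1).tolist())
# pure triangulation check
def P(n):
    c=robot.camera_info(n);return np.array([[c['fx'],0,c['cx']],[0,c['fy'],c['cy']],[0,0,1]])@np.c_[cv2.Rodrigues(c['rvec'])[0],c['tvec']]
X=cv2.triangulatePoints(P("top"),P("scene"),top.T,sc.T);print((X[:3]/X[3]).T.round(3).tolist());print(model(r.x).round(3).tolist())
E
python3 fit.py
```

```text
[ 0.515  -0.2984  0.1554  0.0447 -0.0029  0.001 ]
[[0.1, 0.2], [0.7, 0.4], [0.4, -0.2], [-1.1, 0.3], [-0.5, -0.1], [0.5, -0.9], [-0.2, -0.2], [0.3, 0.9], [-0.1, 0.7], [0.3, 0.3], [1.6, -0.6], [-0.9, -0.4], [-0.9, 0.9], [-0.4, -0.8], [-0.4, -0.4], [0.8, 0.5]]
[[0.419, -0.229, 0.096], [0.445, -0.39, 0.096], [0.608, -0.367, 0.089], [0.581, -0.209, 0.087], [0.384, -0.263, 0.095], [0.399, -0.371, 0.09], [0.5, -0.141, 0.027], [0.434, -0.15, 0.031]]
[[0.418, -0.23, 0.092], [0.444, -0.394, 0.092], [0.606, -0.368, 0.092], [0.58, -0.204, 0.092], [0.385, -0.262, 0.091], [0.402, -0.373, 0.091], [0.5, -0.14, 0.029], [0.431, -0.151, 0.029]]
```

The fit is consistent: bin at (0.515, -0.298), yaw 0.155, drawer about 45 mm open. The triangulated bar heights agree with the text. Next is the drawer push, with closed fingers pointing down.

```bash
cat >> geo.py <<'E'
A=.1554; O=np.array([.515,-.2984,0])
def W(x,y,z): return Rz(A)@[x,y,z]+O
def Rt(flip=1):
    y=Rz(A)@[flip,0,0]; z=np.array([0,0,-1.]); return np.c_[np.cross(y,z),y,z]
def pick():
    # half turn whose joints lie nearer the present ones
    q=robot.get_state()['qpos']; c=[]
    for f in(1,-1):
        j=[robot.ik(W(-.025,.2,.15),Rt(f)),robot.ik(W(-.123,0,.15),Rt(f)),robot.ik(W(-.03,0,.28),Rt(f))]
        if all(k is not None for k in j): c.append((max(abs(np.array(k)-q).max() for k in j),f))
    print(c); return Rt(min(c)[1])
E
python3 - <<'E'
from geo import *
import cv2
R=pick()
robot.move_ptp(W(-.025,.20,.2),R)
robot.gripper_to(0)
robot.move_linear(W(-.025,.20,.032),.12)
print(robot.get_state()['time'],robot.get_state()['force'])
h=robot.move_linear(W(-.025,.110,.032),.03,threshold=8)
s=robot.get_state(); print(h,s['time'],s['force'],(Rz(A).T@(s['ee_pos']-O)).round(4))
a=robot.grab_frame("top")[160:250,340:450,::-1];b=robot.grab_frame("scene")[125:205,330:430,::-1]
cv2.imwrite("pics/d1.png",np.hstack([cv2.resize(a,(396,324),interpolation=2),cv2.resize(b,(400,324),interpolation=2)]))
E
```

```text
[(np.float64(0.688251293238775), 1), (np.float64(2.4047708551469684), -1)]
4.9833 [ 0.17664972 -0.10054809 -0.4942419 ]
True 7.1083 [0.48334338 2.1280357  0.44611293] [-0.0252  0.1281  0.0317]
```

View pics/d1.png

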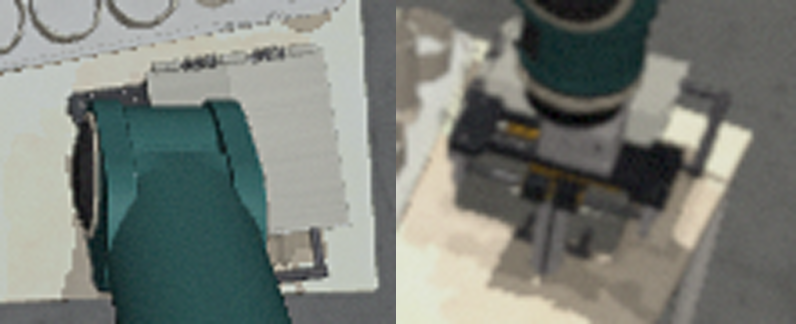

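The gripper hides the drawer in both views. The stop at bin y=0.128 matches a shut drawer (0.114 + bar 5 mm + pad 8 mm). I'll press again slowly to confirm, then back off and look.

Run:
```python
from geo import *
import cv2
b=lambda:(Rz(A).T@(robot.get_state()['ee_pos']-O)).round(4)
for k in range(2):
    h=robot.move_linear(W(-.025,.118,.032),.015,threshold=12)
    print(h,b(),robot.get_state()['force']); 
robot.move_linear(W(-.025,.17,.032),.15); robot.move_linear(W(-.025,.19,.2),.2)
s=robot.get_state();R=s['tool_rot']
robot.gripper_to(.036)
robot.move_ptp(W(-.123,.0,.20),Rt(1))
print(robot.get_state()['time'])
a=robot.grab_frame("scene")[125:205,330:430,::-1]; c=robot.grab_frame("top")[160:250,340:450,::-1]
cv2.imwrite("pics/d2.png",np.hstack([cv2.resize(c,(396,324),interpolation=2),cv2.resize(a,(400,324),interpolation=2)]))
```

```text
True [-0.0254  0.1282  0.0314] [0.36912242 1.08054189 0.85779353]
True [-0.0255  0.1282  0.0311] [-0.71807618  0.68680674  0.80329901]
10.825
```

View pics/d2.png

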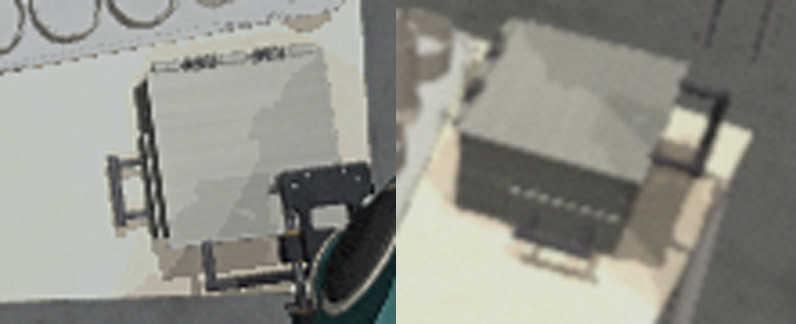

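The drawer is shut: its front is flush with the bin face, the handle sits at (117,190) in the left half, and three pushes ended at the same hard stop. Next is the lid bar.

Run:
```python
from geo import *
import cv2
b=lambda:(Rz(A).T@(robot.get_state()['ee_pos']-O)).round(4)
h=robot.move_linear(W(-.123,0,.093),.08,threshold=8)
print(h,b(),robot.get_state()['force'])
if not h:
    robot.gripper_to(0)
    s=robot.get_state();print(s['time'],b(),s['opening'],s['grasp_force'],s['force'])
a=robot.grab_frame("scene")[95:205,310:450,::-1]
cv2.imwrite("pics/g1.png",cv2.resize(a,None,fx=4,fy=4,interpolation=2))
```

```text
False [-0.1228 -0.0002  0.0934] [-0.67402011  0.46618113  0.50316095]
12.925 [-1.232e-01 -1.000e-04  9.300e-02] 0.01106032059303932 29.997101426124573 [-0.62180429 -0.42075044  1.13556567]
```

View pics/g1.png

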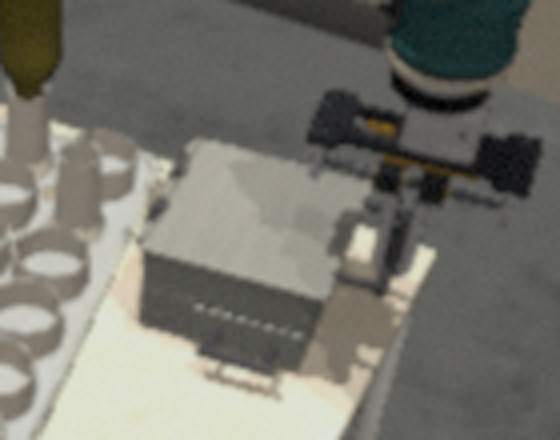

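The bar is held: opening 11 mm, grip 30 N. Next I lift it along the hinge arc in small steps, watching the force.

```bash
cat > arc.py <<'E'
from geo import *
import json,os,sys
r=.204
def b(): return Rz(A).T@(robot.get_state()['ee_pos']-O)
if not os.path.exists("p0.json"): json.dump(b().tolist(),open("p0.json","w"))
p0=np.array(json.load(open("p0.json")))
def ang():
    d=b()-p0; return np.arctan2(d[2]+.001,r-d[0])
def go(t0,t1,n,v):
    for t in np.linspace(t0,t1,n+1)[1:]:
        p=p0+[r*(1-np.cos(t)),0,r*np.sin(t)]
        robot.move_linear(W(*p),v)
        s=robot.get_state(); e=b()-p
        print(round(t,3),round(ang(),3),s['force'].round(1),round(s['opening'],4),round(s['grasp_force'],1),(e*1000).round(1),round(s['time'],1))
        if np.linalg.norm(s['force'])>20: print("ABORT"); return False
    return True
E
python3 -c "
from arc import *
go(0,.5,5,.05)"
```

```text
0.1 0.106 [-0.6  0.  -2.7] 0.0112 30.0 [ 0.  -0.   0.1] 13.5
0.2 0.205 [-2.2 -2.2 -0.8] 0.0111 30.0 [-0.  -0.   0.1] 14.1
0.3 0.307 [-4.5 -2.1  0.5] 0.0112 30.0 [-0.1 -0.1  0.5] 14.7
0.4 0.406 [-7.5 -1.6  0.6] 0.0111 30.0 [-0.3 -0.1  0.5] 15.2
0.5 0.505 [-9.9 -2.9  2.7] 0.0109 30.0 [-0.7 -0.2  0.6] 15.8
```

Force is building in -x, probably because the bar rolls slightly between the pads. I'll add a small force-following correction in x and read the lid angle from x, since the pads centre the bar.

```bash
cat >> arc.py <<'E'
def angx(): return np.arccos(1-(b()[0]-p0[0])/r)
def go2(t0,t1,n,v,k=8e-5):
    off=np.array(json.load(open("off.json"))) if os.path.exists("off.json") else np.zeros(3)
    for t in np.linspace(t0,t1,n+1)[1:]:
        f=Rz(A).T@robot.get_state()['force']; u=np.array([np.cos(t),0,-np.sin(t)])  # radial, bar to hinge
        off=off+k*(f@u)*u+[0,k/2*f[1],0]
        p=p0+[r*(1-np.cos(t)),0,r*np.sin(t)]
        robot.move_linear(W(*(p+off)),v)
        s=robot.get_state(); f=Rz(A).T@s['force']
        print(round(t,3),'ang',round(ang(),3),round(angx(),3),'F',f.round(1),round(f@u,1),round(s['opening'],4),(off*1000).round(1),round(s['time'],1))
        json.dump(off.tolist(),open("off.json","w"))
        if np.linalg.norm(f)>20: print("ABORT"); return False
E
python3 -c "
from arc import *
go2(.5,.7,4,.04)"
```

```text
0.55 ang 0.557 0.544 F [-5.6 -2.4  0.8] -5.2 0.0108 [-0.7 -0.1  0.4] 16.2
0.6 ang 0.607 0.593 F [-6.  -2.4  2.1] -6.1 0.0111 [-1.  -0.1  0.7] 16.6
0.65 ang 0.655 0.641 F [-2.3 -2.3  1. ] -2.4 0.0111 [-1.4 -0.2  0.9] 17.0
0.7 ang 0.704 0.689 F [-4.7 -0.9  2.5] -5.2 0.011 [-1.6 -0.3  1.1] 17.4
```

```bash
python3 -c "
from arc import *
import cv2
go2(.7,1.13,8,.04)
a=robot.grab_frame('scene')[75:205,300:460,::-1]
cv2.imwrite('pics/l1.png',cv2.resize(a,None,fx=4,fy=4,interpolation=2))"
```

```text
0.754 ang 0.757 0.742 F [-2.9 -1.5  0.9] -2.7 0.0109 [-1.9 -0.4  1.4] 17.8
0.807 ang 0.81 0.795 F [-5.2 -0.8  3.1] -5.9 0.0116 [-2.  -0.4  1.5] 18.2
0.861 ang 0.863 0.848 F [-5.4 -1.   4.1] -6.6 0.011 [-2.3 -0.5  1.9] 18.7
0.915 ang 0.916 0.9 F [-2.3 -3.8  0. ] -1.4 0.011 [-2.6 -0.5  2.3] 19.1
0.969 ang 0.97 0.955 F [-4.6 -0.1  5.5] -7.2 0.0112 [-2.7 -0.7  2.4] 19.5
1.022 ang 1.021 1.006 F [-4.5 -1.1  5.8] -7.3 0.011 [-3.  -0.7  2.8] 19.9
1.076 ang 1.073 1.059 F [-3.1 -1.1  3.5] -4.6 0.0107 [-3.3 -0.7  3.4] 20.4
1.13 ang 1.127 1.113 F [-2.6 -1.7  4.6] -5.2 0.0107 [-3.4 -0.7  3.7] 20.8
```

View pics/l1.png

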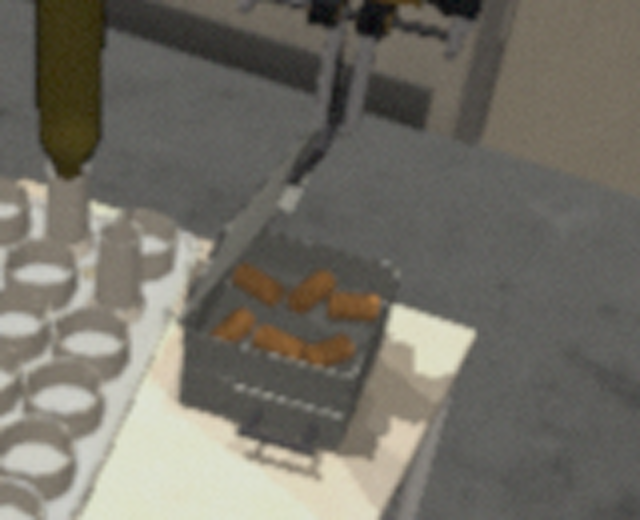

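The lid is raised to about 1.11 rad, well past balance. The lid edge runs from (188,320) to (300,180), and the bar is between the pads at about (322,150). Now I bring it back to about 0.86 rad and check with the picture.

```bash
python3 -c "
from arc import *
import cv2
robot.pause(.3)
go2(1.13,.875,5,.035)
robot.pause(.5)
print(angx(),robot.get_state()['force'])
def pts(t):
    H=np.array([.081,0,.093]); L=[]
    for l,y,n in((.166,.083,.001),(.204,.056,.001),(.166,-.083,.001),(.204,-.056,.001)):
        c,s=np.cos(t),np.sin(t); L.append(W(*(H+[-l*c+n*s,y,l*s+n*c])))
    return np.array(L)
for t in(.78,.86,.94): print(t,'crop px',((proj('scene',pts(t))-[300,75]+.5)*4-.5).round().tolist())
im=cv2.resize(robot.grab_frame('scene')[75:205,300:460,::-1],None,fx=4,fy=4,interpolation=2)
for t,c in((.78,(0,0,255)),(.86,(0,255,0)),(.94,(255,0,0))):
    for q in ((proj('scene',pts(t))-[300,75]+.5)*4-.5)[:2]: cv2.circle(im,(int(q[0]),int(q[1])),2,c,-1)
cv2.imwrite('pics/l2.png',im)"
```

```text
1.079 ang 1.075 1.059 F [ 4.3 -3.4 -7.2] 8.4 0.0109 [-3.6 -0.9  4.1] 21.6
1.028 ang 1.026 1.009 F [ 1.7  2.1 -0.4] 1.2 0.0115 [-3.3 -1.   3.5] 22.1
0.977 ang 0.975 0.957 F [ 0.9  5.6 -0.1] 0.6 0.0114 [-3.2 -0.9  3.4] 22.5
0.926 ang 0.926 0.906 F [ 2.6  3.4 -2.1] 3.3 0.0107 [-3.2 -0.7  3.4] 22.9
0.875 ang 0.876 0.854 F [ 3.   3.  -1.5] 3.1 0.0109 [-3.  -0.5  3.2] 23.4
0.8556019583156746 [0.3951887  3.38378416 0.08810823]
0.78 crop px [[331.0, 252.0], [380.0, 212.0], [384.0, 137.0], [414.0, 134.0]]
0.86 crop px [[320.0, 239.0], [367.0, 197.0], [374.0, 125.0], [402.0, 119.0]]
0.94 crop px [[308.0, 227.0], [352.0, 181.0], [364.0, 114.0], [389.0, 105.0]]
```

View pics/l2.png

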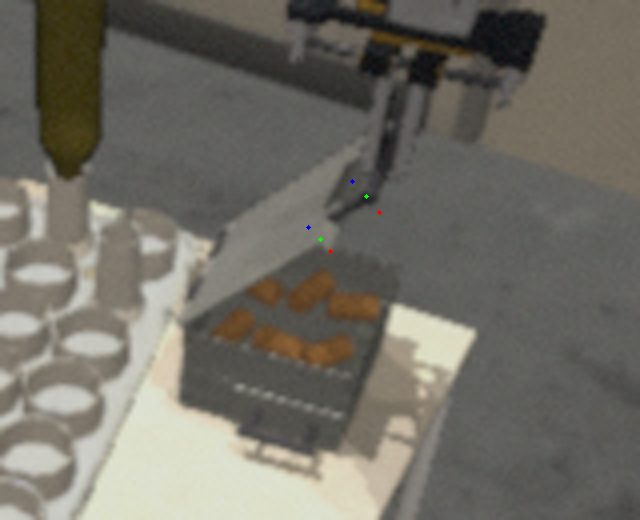

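In the picture the bar's end is at about (368,202) and the lid corner at about (333,246), which gives 0.80–0.85 rad; the kinematics give 0.855. I'll raise it about 0.015 rad so both estimates sit well inside the band, then hold and hand in.

```bash
python3 -c "
from arc import *
go2(.875,.89,1,.02,k=4e-5)
robot.pause(.8)
s=robot.get_state();print(angx(),s['force'],s['grasp_force'],s['opening'],abs(s['joint_vel']).max(),s['time'])
print(robot.sign_off())"
```

```text
0.89 ang 0.892 0.871 F [-1.   2.4  0.9] -1.4 0.0106 [-3.  -0.5  3.2] 24.2
0.8704657583992174 [-1.41102767 -0.37628071  1.85597203] 29.99787837266922 0.011090991837975576 0.002479529426762055 25.05
the job is handed in; nothing more can be done
None
```

I pushed the drawer shut, raised the lid to about 1.11 rad, brought it back to about 0.87 rad (4–5° below the balance point), and handed in at 25 s with the bar still gripped and the arm at rest; the bottle, tape roll and gasket were never approached, though I took no final picture of them.

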